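Face up the stray glass jars

TASK

Four empty glass jars have been left about the bench: return each one to the tray that already holds a jar of the same shape and size, standing upright on the floor of that tray's empty front cell. They are glass, so set each one down rather than dropping it and don't tip any over, and leave the steel shaker and the roll of labels where they are.

Things in the scene. Friction and masses are not known exactly. Their poses are not given: they have to be found in the camera images.
- jar_squat: Stray jar, standing loose on the table. Wide, low round glass jar with a black screw cap: body 64 mm across (straight wall from the base to 41 mm up), cap 61 mm across and 14 mm high, 62 mm high over all, about 170 g. Origin: centre of the underside, z up.
- jar_hexagon: Stray jar, standing loose on the table. Six-sided glass jar with a black round screw cap: body 54 mm across its flats, 62 mm across its corners, straight sides up to 56 mm, cap 48 mm across and 14 mm high, 78 mm high over all, about 150 g. Its corners point along its x axis, so two flats face its +y and -y. Origin: centre of the underside, z up.
- jar_square: Stray jar, standing loose on the table. Four-sided glass jar with a black round screw cap: body 44 x 44 mm, straight sides up to 74 mm, cap 39 mm across and 16 mm high, 96 mm high over all, about 140 g. Its sides face its x and y axes. Origin: centre of the underside, z up.
- jar_slim: Stray jar, standing loose on the table. Tall, narrow round glass jar with a black screw cap: body 34 mm across, straight wall up to 105 mm, cap 30 mm across and 18 mm high, 130 mm high over all, about 120 g. Origin: centre of the underside, z up.
- tray_squat: Fixed low card tray of two square cells, 84 x 84 mm inside each: the rear one holds a loose wide, low round jar just like jar_squat, the front one is empty. Walls and divider 4 mm thick, tops 22 mm above the table; floor 4 mm thick; outside 180 x 92 mm. Origin: on the table under the centre of the EMPTY front cell; x runs along the tray, away from the robot; rear cell centre 88 mm on.
- tray_hexagon: Fixed low card tray of two square cells, 78 x 78 mm inside each: the rear one holds a loose six-sided jar just like jar_hexagon, the front one is empty. Walls and divider 4 mm thick, tops 22 mm above the table; floor 4 mm thick; outside 168 x 86 mm. Origin: on the table under the centre of the EMPTY front cell; x runs along the tray, away from the robot; rear cell centre 82 mm on.
- tray_square: Fixed low card tray of two square cells, 62 x 62 mm inside each: the rear one holds a loose four-sided jar just like jar_square, the front one is empty. Walls and divider 4 mm thick, tops 22 mm above the table; floor 4 mm thick; outside 136 x 70 mm. Origin: on the table under the centre of the EMPTY front cell; x runs along the tray, away from the robot; rear cell centre 66 mm on.
- tray_slim: Fixed low card tray of two square cells, 54 x 54 mm inside each: the rear one holds a loose tall, narrow round jar just like jar_slim, the front one is empty. Walls and divider 4 mm thick, tops 22 mm above the table; floor 4 mm thick; outside 120 x 62 mm. Origin: on the table under the centre of the EMPTY front cell; x runs along the tray, away from the robot; rear cell centre 58 mm on.
- shaker: Bystander among the stray jars: round stainless steel shaker with a perforated dome lid, 60 mm across, 98 mm high, 160 g; it has no tray and stays where it is. Origin: centre of the underside.
- label_roll: Bystander among the stray jars: roll of blank white labels lying flat, 68 mm across, 30 mm high, 90 g; it stays where it is. Origin: centre of the underside.
Not all that is in view belongs to the job. What is shaped like the jar_square but orange or purple is not meant. Leave any orange look-alike of the tray_squat alone.

How it is judged:
By the outcome, as a careful person would: the job done as asked, in the order asked, and still so for the second after the job is handed in, with the robot touching nothing.
It also fails if it takes over 134 s, if anything falls off the work surface, if the arm or the gripper's body presses on something with over 40 N, if the wrist force passes 120 N, or if a joint passes its speed limit or range.

ROBOT

A 6-joint arm with a two-finger parallel gripper is mounted at the origin on the work surface. World frame = base frame: x ahead of the robot, y to its left, z up, the work surface at z = 0. Lengths are in m, angles in rad, forces in N, time in s.
With the tool pointing down it reaches from about 0.275 to 0.825 m from the base axis. Payload 5.2 kg.
Tool frame: the origin (TCP) lies midway between the tips of the shut fingers; the grasp point (between the pads) lies 19 mm behind it (robot.tcp_to_grasp is the distance from the TCP to the grasp point, in m); z points along the fingers, y is the line along which they close (so a half turn about z gives the same grasp; the last joint's range is limited). The gripper opens to 93 mm and grips with 3 to 60 N. Pads are 15 mm wide; open, the fingers measure 128 mm over their backs; the gripper's body (75 mm by 188 mm) begins 65 mm behind the grasp point.
Start: joints at [1.142, 0.259, 1.535, -0, 1.348, -0.203], TCP at [0.123, 0.536, 0.219] pointing down, gripper open.
Joint ranges: [-3.14, 3.14], [-0.91, 2.08], [0.19, 2.58], [-1.22, 4.36], [0.22, 2.71], [-3.12, 3.12]. Speed limits (rad/s): [2.57, 2.57, 3.14, 3.14, 3.14, 3.14].

INTERFACE

Orientations are given as a rotation vector (axis times angle).
In Python, from rig import observe, camera, camera_params, hand_in, robot gives the robot as it stands. The module is installed in compiled form; this text tells all that it offers.
- The arm moves only by the shell command python3 -m jog 'ROWS' [FORCE]. ROWS is JSON, a list that holds one entry, the list of rows, each a list of 5 numbers: the shift along the tool's x, y, z in mm, then the turn about the tool's z in rad, then the opening in per cent of the stroke, from 0 (shut) to 100 (fully open). In form: [[[tx, ty, tz, twist, jaw], ...]]. A call has 1 to 12 rows; each row is the pose to reach, as a shift and turn from the pose commanded when the call began, along the tool's axes at that moment; what a row does not reach only later rows make up. A row lasts 1/10 s, in which the tool goes at most 50 mm and 8.59 degrees, less where a joint would pass 70% of its speed; a pose out of reach is approached as far as the arm can. A call with a gripper value outside its range is refused whole. The fingers move at their own pace and stop on an object; FORCE is the grip in N (left out, the last holds). Time passes only in rows, so rows that repeat a pose let the fingers close. It gives the time, the measured TCP pose, the force, the opening and the grip force at its end, in the units of the state.
- observe(): the state, without advancing time (a new reading comes with each control period).
- camera(name): name is "side" or "top"; returns the picture (400x640x3 uint8, red, green, blue); there is no depth.
- camera_params(name): a dict with "vfov" (degrees; the focal length in pixels is half the picture's height over the tangent of half this angle, whatever the lens; pixels are square), "cx", "cy" (the principal point, pixels), "dist_coeffs" ([k1, k2, p1, p2, k3] as OpenCV has them; the pictures are not rectified), "extrinsics" (4x4, takes a point from camera to world coordinates). Camera axes: x right, y down, z forward; pixel columns grow to the right and rows downward; lengths in m; the calibration is good to about 2 mm. A picture is of the moment at which its call begins. camera_params takes no time and is no camera call.
- hand_in(): hands the job in; it is judged then, once.
The state is a dict: "time": time; "qpos": joint angles; "joint_velocities": joint speeds; "tau": joint torques, N m; "tool_pos": TCP position; "tcp_rot": TCP orientation; "wrist_force": force on the tool from outside, world axes, zero at the start; "ft_torque": the same for the moment, N m; "width": opening from 0.0 (shut) to 1.0 (fully open); "grip_force": force on a finger pad.
Only numpy, scipy, OpenCV 4.12 (cv2) and the standard library are available. Lean on these libraries where they do the work, as an engineer would, in place of code of your own. Each camera call takes 0.05 s, during which the arm holds its last target. There are 200 camera calls.

## Working session

There is one attempt and no reset: what is moved stays moved. The work goes in short steps, Python scripts to look and compute and a shell command to move; the robot and the scene stay as the last step left them, time stands still between calls to the robot, and variables do not carry over. Pictures are saved under pics/ and viewed, at most 17 in all, crops included, and the job is handed in when it is done.

```bash
mkdir -p pics
python3 - <<'E'
from rig import *
import cv2
for n in("top","side"):
    cv2.imwrite(f"pics/{n}0.png",camera(n)[:,:,::-1]); p=camera_params(n); print(n,p)
s=observe(); print(s['tool_pos'],s['tcp_rot'],s['time'],s['width'])
E
```

```text
top {'vfov': 56.40450778551622, 'cx': 323.09124012758565, 'cy': 204.1098172878521, 'dist_coeffs': array([-0.07361257,  0.        ,  0.        ,  0.        ,  0.        ]), 'extrinsics': array([[-0.01038085, -0.98931625,  0.14541525,  0.24281231],
       [-0.99981028,  0.012666  ,  0.01479761, -0.07713008],
       [-0.01648135, -0.14523405, -0.98926005,  1.18342806],
       [ 0.        ,  0.        ,  0.        ,  1.        ]])}
side {'vfov': 49.05552668113692, 'cx': 322.9146637938162, 'cy': 196.44324283512927, 'dist_coeffs': array([0.01009351, 0.        , 0.        , 0.        , 0.        ]), 'extrinsics': array([[ 9.45618996e-01, -2.30005021e-01,  2.30005227e-01,
         1.29964568e-01],
       [-3.25276277e-01, -6.68130627e-01,  6.69176217e-01,
        -8.37389548e-01],
       [-2.40353521e-04, -7.07600986e-01, -7.06612190e-01,
         8.58488430e-01],
       [ 0.00000000e+00,  0.00000000e+00,  0.00000000e+00,
         1.00000000e+00]])}
[0.12293135 0.53556995 0.217905  ] [-3.53905998e-01 -3.12112054e+00  2.49284008e-03] 0.1 1.000602923298424
```

View pics/top0.png

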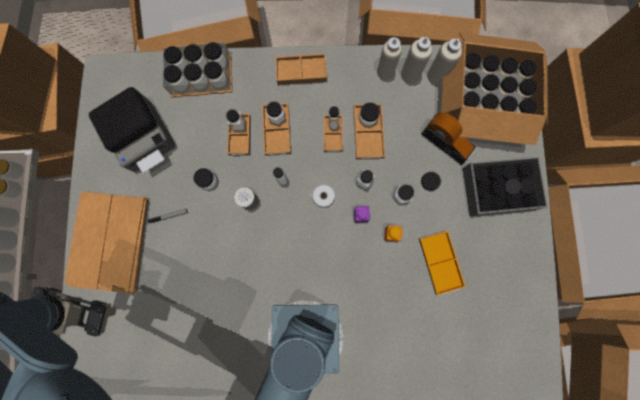

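View pics/side0.png

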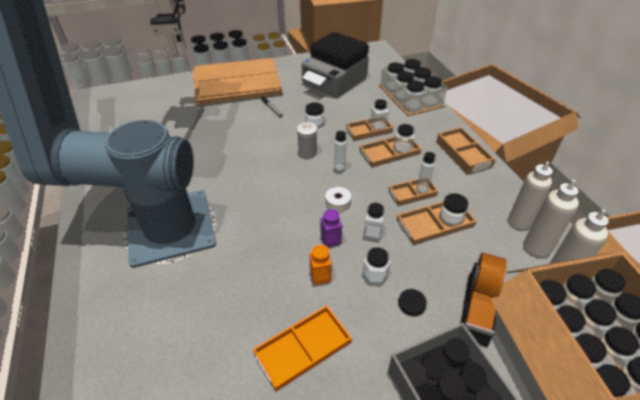

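Top view: stray jars are squat (205,178), slim (280,177), square (366,180) and hexagon (404,193). The shaker is at (244,198) and the roll at (323,196). The trays are at (239,135), (277,129), (333,133) and (369,130). The disc at (431,181) is a loose cap. I'll zoom in to identify the jars and their yaws.

Run:
```python
import cv2
a=cv2.imread("pics/top0.png")[95:215,185:445]
cv2.imwrite("pics/top0c.png",cv2.resize(a,None,fx=3,fy=3,interpolation=cv2.INTER_CUBIC))
a=cv2.imread("pics/side0.png")[90:290,280:480]
cv2.imwrite("pics/side0c.png",cv2.resize(a,None,fx=3,fy=3,interpolation=cv2.INTER_CUBIC))
```

```text
(no output)
```

View pics/top0c.png

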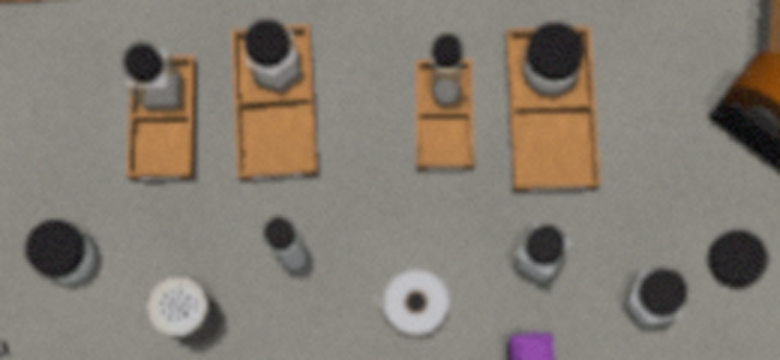

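View pics/side0c.png

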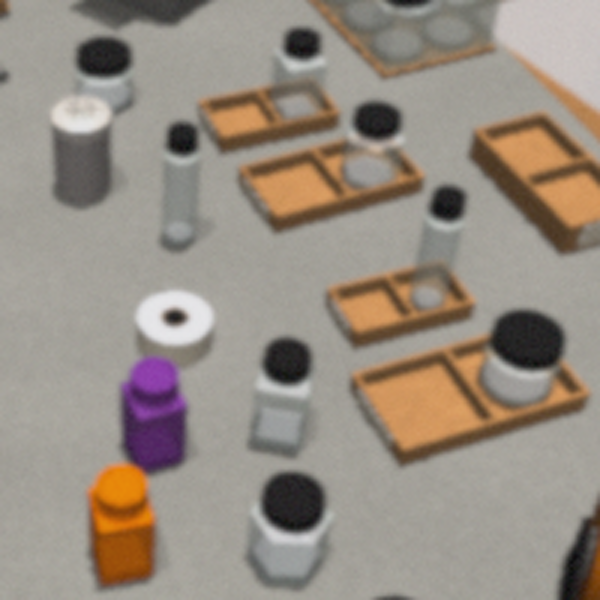

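```bash
cat > h.py <<'E'
import numpy as np,cv2
from rig import *
from scipy.spatial.transform import Rotation as R
def cam(n):
    p=camera_params(n); f=200/np.tan(np.radians(p['vfov']/2))
    return np.array([[f,0,p['cx']],[0,f,p['cy']],[0,0,1]]),p['dist_coeffs'],p['extrinsics']
def ray(n,uv,z):
    K,d,E=cam(n); q=cv2.undistortPoints(np.float64(uv).reshape(-1,1,2),K,d).reshape(-1,2)
    v=np.c_[q,np.ones(len(q))]@E[:3,:3].T; o=E[:3,3]
    return (o+v*((z-o[2])/v[:,2])[:,None])[:,:2]
def proj(n,X):
    K,d,E=cam(n); M=np.linalg.inv(E)
    return cv2.projectPoints(np.float64(X).reshape(-1,1,3),cv2.Rodrigues(M[:3,:3])[0],M[:3,3],K,d)[0].reshape(-1,2)
def go(x,y,z,az=None,base=None):
    """shift (mm) in tool axes and twist to TCP x,y,z with closing azimuth az (deg, mod 180)"""
    s=observe(); r=R.from_rotvec(s['tcp_rot']).as_matrix()
    t=r.T@(np.array([x,y,z])-s['tool_pos'])*1000
    cur=np.degrees(np.arctan2(r[1,1],r[0,1])); tw=0 if az is None else -((az-cur+90)%180-90)
    print('at',s['tool_pos'].round(4),'az',cur.round(1),'q6',s['qpos'][5].round(2),'t',round(s['time'],1),'->',t.round(1),'twist',round(np.radians(tw),3),'or other way')
E
python3 - <<'E'
from h import *
T=cv2.imread("pics/top0.png"); S=cv2.imread("pics/side0.png")
H={'squat':.062,'hexagon':.078,'square':.096,'slim':.130}
st={'squat':((204,177),(314,107)),'slim':((279,173),(341,136)),'square':((366,176),(375,209)),'hexagon':((405,192),(377,257))}
def cap(I,c,w=13):
    g=I.max(2); m=np.zeros_like(g); m[c[1]-w:c[1]+w,c[0]-w:c[0]+w]=255
    m=cv2.bitwise_and(m,np.uint8(g<70)*255); n,l,s,ce=cv2.connectedComponentsWithStats(m)
    k=1+s[1:,4].argmax(); return ce[k],s[k,4]
for k,(a,b) in st.items():
    (u,n1),(v,n2)=cap(T,a),cap(S,b); h=H[k]
    ch={'squat':.014,'hexagon':.014,'square':.016,'slim':.018}[k]
    print(k,u.round(1),n1,v.round(1),n2,'top',ray("top",u,h-ch*.15).round(4),'side',ray("side",v,h-ch*.35).round(4))
hsv=cv2.cvtColor(T,cv2.COLOR_BGR2HSV); m=cv2.inRange(hsv,(5,90,60),(25,255,255)); m=cv2.morphologyEx(m,cv2.MORPH_CLOSE,np.ones((3,3)))
for k,c in {'square':(239,145),'hexagon':(277,143),'slim':(333,145),'squat':(370,145)}.items():
    n,l=cv2.connectedComponents(m); q=np.uint8(l==l[c[1],c[0]]); ys,xs=np.nonzero(q); print(k,xs.min(),xs.max(),ys.min(),ys.max())
    # side edges from rows of the front part, front edge from columns
    y1=ys.max(); L=[];Rr=[];F=[]
    for y in range(y1-20,y1-3):
        r=np.nonzero(q[y])[0]; L.append((r.min()-.5,y)); Rr.append((r.max()+.5,y))
    for x in range(xs.min()+4,xs.max()-3):
        F.append((x,np.nonzero(q[:,x])[0].max()+.5))
    left=c[0]<323
    zl,zr=(.022,0) if left else (0,.022)
    P=[ray("top",a,z) for a,z in((L,zl),(Rr,zr),(F,0))]
    fl=np.polyfit(P[0][:,0],P[0][:,1],1);fr=np.polyfit(P[1][:,0],P[1][:,1],1);ff=np.polyfit(P[2][:,1],P[2][:,0],1)
    yc=(P[0][:,1].mean()+P[1][:,1].mean())/2; xf=np.polyval(ff,yc)
    W={'square':70,'hexagon':86,'slim':62,'squat':92}[k]
    yaw=np.mean([np.arctan(fl[0]),np.arctan(fr[0]),-np.arctan(ff[0])])
    mid=np.array([(P[0][:,0].mean()+P[1][:,0].mean())/2,yc]); 
    e=np.array([np.cos(yaw),np.sin(yaw)]); f0=np.array([xf,yc]); f0=mid+e*((f0-mid)@e)
    print(' W',((P[0][:,1].mean()-P[1][:,1].mean())*1000).round(1),W,'yaws',np.degrees([np.arctan(fl[0]),np.arctan(fr[0]),-np.arctan(ff[0])]).round(1),'ctr',(f0+e*W/2000).round(4))
E
```

```text
squat [203.1 177.5] 281 [314.1 108.7] 168 top [[0.4966 0.3132]] side [[0.4944 0.3105]]
slim [277.9 172.5] 71 [340.3 136. ] 71 top [[0.4927 0.0693]] side [[0.4909 0.0653]]
square [366.2 176.5] 111 [375.3 210.1] 167 top [[ 0.4848 -0.1904]] side [[ 0.484 -0.195]]
hexagon [405.6 191.9] 172 [377.3 257. ] 302 top [[ 0.4395 -0.3098]] side [[ 0.438  -0.3134]]
square 227 249 114 154
 W 68.5 70 yaws [-1.6  1.3 -1.1] ctr [0.6243 0.2167]
hexagon 262 290 103 154
 W 83.4 86 yaws [1.  4.3 4.4] ctr [0.6312 0.0905]
slim 324 342 115 150
 W 61.8 62 yaws [-0.6 -1.1 -0.8] ctr [ 0.6251 -0.0938]
squat 354 384 104 158
 W 90.5 92 yaws [1.4 2.6 2.7] ctr [ 0.6152 -0.2122]
```

Run:
```python
import cv2,numpy as np
T=cv2.imread("pics/top0.png"); S=cv2.imread("pics/side0.png")
f=lambda I,x,y:cv2.resize(I[y:y+40,x:x+40],None,fx=7,fy=7,interpolation=cv2.INTER_CUBIC)
s=lambda I,x,y:cv2.resize(I[y:y+46,x:x+40],None,fx=7,fy=6.087,interpolation=cv2.INTER_CUBIC)
m=np.vstack([np.hstack([f(T,345,160),f(T,383,173)]),np.hstack([f(S,354,206),f(S,357,249)])])
cv2.imwrite("pics/z.png",cv2.convertScaleAbs(m,alpha=1.4))
```

```text
(no output)
```

View pics/z.png

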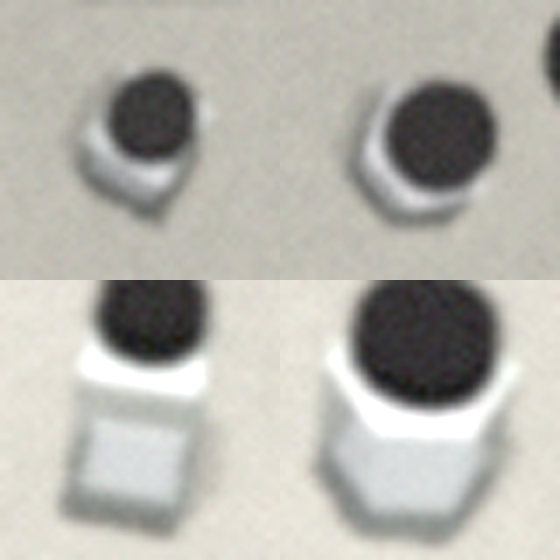

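Run:
```python
from h import *
A=lambda n,ox,oy,px,z:(lambda w:print(n,w.round(4).tolist(),'len',(np.linalg.norm(w[1]-w[0])*1e3).round(),'az',np.degrees(np.arctan2(*(w[1]-w[0])[::-1])).round(1)))(ray(n,np.array(px)/7+[ox,oy],z))
A("top",345,160,[(78,162),(152,215)],0); A("side",354,206-40,[(65,515),(170,533)],0); A("side",354,166,[(80,375),(207,388)],.074)
A("top",383-40,173,[(375,217),(455,215)],0); A("side",357-40,249-40,[(370,430),(472,437)],.056);A("side",357-40,249-40,[(350,525),(460,531)],0)
go(.439,-.3115,.15,0)
```

```text
top [[0.4839, -0.167], [0.4586, -0.2004]] len 42.0 az -127.1
side [[0.4556, -0.2031], [0.488, -0.2231]] len 38.0 az -31.6
side [[0.4564, -0.2022], [0.4952, -0.2219]] len 43.0 az -26.9
top [[0.4141, -0.295], [0.4146, -0.3319]] len 37.0 az -89.3
side [[0.4141, -0.3306], [0.4435, -0.3436]] len 32.0 az -23.7
side [[0.4126, -0.328], [0.4459, -0.342]] len 36.0 az -22.7
at [0.1229 0.5356 0.2179] az 77.1 q6 -0.2 t 0.1 -> [-497.7 -754.7   69. ] twist 1.345 or other way
```

```bash
python3 -c "
from h import *
go(.4955,.312,.12,-25);go(.4955,.312,.025,-25)"
```

```text
at [0.1229 0.5356 0.2179] az 77.1 q6 -0.2 t 0.1 -> [-413.2 -134.3   98. ] twist -1.36 or other way
at [0.1229 0.5356 0.2179] az 77.1 q6 -0.2 t 0.1 -> [-413.2 -134.2  193. ] twist -1.36 or other way
```

```bash
python3 -m jog '[[[-40,-12,0,0.148,100],[-80,-25,0,0.297,100],[-120,-38,0,0.445,100],[-160,-51,0,0.593,100],[-200,-64,0,0.742,100],[-240,-77,0,0.89,100],[-280,-90,0,1.038,100],[-320,-103,20,1.187,100],[-360,-116,40,1.335,100],[-400,-129,60,1.483,100],[-413,-134,80,1.632,100],[-413,-134,98,1.78,100]]]' 20; python3 -c "
from h import *
go(.4955,.312,.12,-25);go(.4955,.312,.025,-25)
cv2.imwrite('pics/a.png',cv2.resize(camera('side')[40:190,230:430,::-1],None,fx=3,fy=3))"
```

```text
time: 1.3
tool_pos: [0.4975, 0.3109, 0.1189]
tcp_rot: [2.656, 1.677, -0.002]
wrist_force: [0.0, 1.1, 0.2]
width: 1.002
grip_force: 0.0
at [0.4975 0.3109 0.1189] az -25.5 q6 0.81 t 1.3 -> [ 0.1 -2.3 -1.1] twist -0.008 or other way
at [0.4975 0.3109 0.1189] az -25.5 q6 0.81 t 1.3 -> [ 0.2 -2.3 93.9] twist -0.008 or other way
```

View pics/a.png

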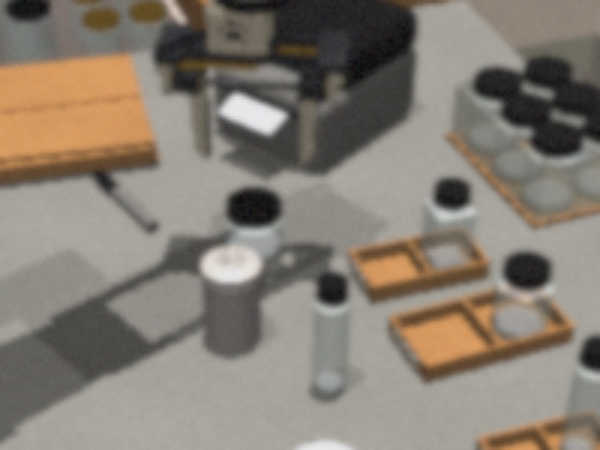

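The open gripper (tips at crop (205,155) and (308,155)) straddles the squat jar at (253,210). Next I'll descend and close.

```bash
python3 -c "
from h import *
print(proj('side',[.4975,.3109,.1189]))"; python3 -m jog '[[[0,-2,30,0,100],[0,-2,60,0,100],[0,-2,85,0,100],[0,-2,94,0,100],[0,-2,94,0,100],[0,-2,94,0,60],[0,-2,94,0,50],[0,-2,94,0,50],[0,-2,94,0,50],[0,-2,94,0,50]]]' 20
```

```text
[[314.69387014  91.74006614]]
time: 2.35
tool_pos: [0.4946, 0.314, 0.0276]
tcp_rot: [2.648, 1.69, 0.003]
wrist_force: [0.3, -0.7, 4.4]
width: 0.68
grip_force: 20.0
```

```bash
python3 -m jog '[[[0,0,-15,0,50],[0,0,-50,0,50],[0,0,-90,0,50],[0,0,-130,0,50],[0,0,-175,0,50],[0,0,-175,0,50]]]' 20; python3 -c "
from h import *
go(.615,-.213,.2,-90);go(.615,-.213,.029,-90)"
```

```text
time: 2.95
tool_pos: [0.4971, 0.3153, 0.2087]
tcp_rot: [2.646, 1.689, 0.019]
wrist_force: [0.4, 1.2, -1.5]
width: 0.683
grip_force: 20.0
at [0.4971 0.3153 0.2087] az -24.9 q6 0.81 t 3.0 -> [-429.5  329.4    7.6] twist 1.136 or other way
at [0.4971 0.3153 0.2087] az -24.9 q6 0.81 t 3.0 -> [-431.1  328.   178.6] twist 1.136 or other way
```

```bash
python3 -m jog '[[[-20,15,0,0.06,50],[-55,42,0,0.15,50],[-95,73,0,0.26,50],[-135,103,0,0.37,50],[-175,134,0,0.48,50],[-215,165,0,0.59,50],[-255,195,0,0.7,50],[-295,226,0,0.8,50],[-335,256,0,0.9,50],[-375,287,0,1.0,50],[-405,310,0,1.08,50],[-430,329,0,1.136,50]]]' 20;python3 -m jog '[[[0,0,40,0,50],[0,0,80,0,50],[0,0,110,0,50],[0,0,120,0,50],[0,0,120,0,50],[0,0,120,0,50]]]'; python3 -c "
from h import *
go(.615,-.213,.029,-90)
cv2.imwrite('pics/b.png',cv2.resize(camera('side')[140:290,340:540,::-1],None,fx=3,fy=3))"
```

```text
time: 4.15
tool_pos: [0.6104, -0.2175, 0.2]
tcp_rot: [-3.141, 0.008, 0.003]
wrist_force: [0.7, 0.0, -1.4]
width: 0.683
grip_force: 20.0
time: 4.75
tool_pos: [0.6118, -0.215, 0.0828]
tcp_rot: [3.141, 0.0, 0.002]
wrist_force: [0.8, -0.2, -1.0]
width: 0.684
grip_force: 20.0
at [ 0.6118 -0.215   0.0828] az -90.0 q6 1.06 t 4.8 -> [ 3.1 -2.1 53.8] twist 0.0 or other way
```

View pics/b.png

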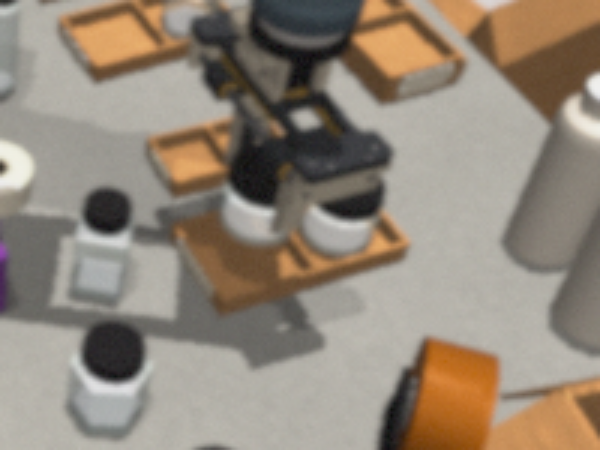

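The held jar is over the front cell of the squat tray, and the rear jar is clear of the gripper. I'll lower it.

```bash
python3 -m jog '[[[3,-2,20,0,50],[3,-2,38,0,50],[3,-2,46,0,50],[3,-2,49,0,50],[3,-2,49,0,50],[3,-2,49,0,50]]]' 20
```

```text
time: 5.4
tool_pos: [0.6147, -0.2132, 0.0339]
tcp_rot: [3.141, -0.0, 0.003]
wrist_force: [-0.1, 0.0, -1.7]
width: 0.68
grip_force: 20.0
```

```bash
python3 -m jog '[[[0,0,1,0,50],[0,0,2,0,50],[0,0,2,0,50],[0,0,3,0,50],[0,0,3,0,50]]]' 20
```

```text
time: 5.9
tool_pos: [0.6145, -0.213, 0.0316]
tcp_rot: [3.141, -0.0, 0.002]
wrist_force: [-3.4, 0.8, 11.0]
width: 0.681
grip_force: 20.0
```

Contact has been made, so I'll open and rise.

```bash
python3 -m jog '[[[0,0,2,0,75],[0,0,2,0,80],[0,0,2,0,90],[0,0,2,0,90],[0,0,0,0,90],[0,0,-30,0,90],[0,0,-70,0,90],[0,0,-110,0,90],[0,0,-140,0,90],[0,0,-140,0,90]]]' 20; python3 -c "
from h import *
go(.439,-.3115,.12,-55);go(.439,-.3115,.12,5);go(.439,-.3115,.12,-115)"
```

```text
time: 6.9
tool_pos: [0.6167, -0.2142, 0.1757]
tcp_rot: [3.137, -0.0, 0.014]
wrist_force: [0.5, -0.9, 0.5]
width: 0.898
grip_force: 0.0
at [ 0.6167 -0.2142  0.1757] az -90.0 q6 1.07 t 6.9 -> [-178.2   97.    54.6] twist -0.611 or other way
at [ 0.6167 -0.2142  0.1757] az -90.0 q6 1.07 t 6.9 -> [-178.2   97.    54.6] twist 1.483 or other way
at [ 0.6167 -0.2142  0.1757] az -90.0 q6 1.07 t 6.9 -> [-178.2   97.    54.6] twist 0.436 or other way
```

```bash
python3 -m jog '[[[-30,16,0,0.1,90],[-70,38,0,0.2,90],[-110,60,0,0.3,90],[-145,80,10,0.436,90],[-170,93,20,0.436,90],[-178,97,38,0.436,90],[-178,97,55,0.436,90],[-178,97,55,0.436,90],[-178,97,55,0.436,90]]]' 20; python3 -c "
from h import *
go(.439,-.3115,.027,-115)
a=camera('side')[170:320,290:490,::-1];b=camera('top')[120:220,340:440,::-1]
cv2.imwrite('pics/c.png',np.hstack([cv2.resize(a,None,fx=2.4,fy=2.4),cv2.resize(b,(320,360))[:360]][:1]+[cv2.resize(b,(320,360))]))"
```

```text
time: 7.8
tool_pos: [0.4357, -0.3095, 0.1143]
tcp_rot: [-3.066, 0.68, 0.002]
wrist_force: [-0.1, -0.2, -0.3]
width: 0.9
grip_force: 0.0
at [ 0.4357 -0.3095  0.1143] az -115.0 q6 1.18 t 7.8 -> [ 3.9  0.5 87.3] twist 0.0 or other way
```

View pics/c.png

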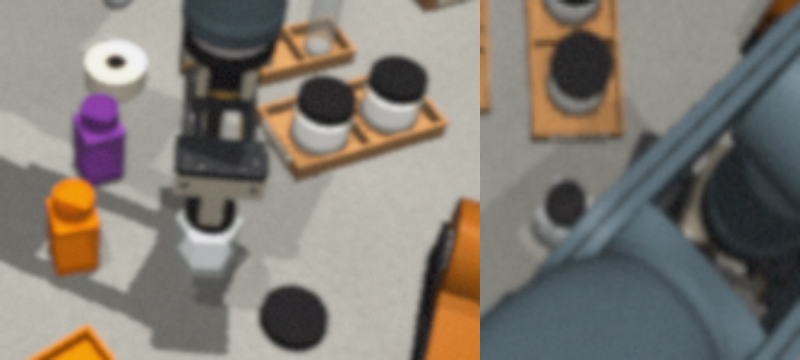

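The squat jar stands in its cell. The gripper is over the hexagon jar and square to its front flat.

```bash
python3 -m jog '[[[3,0,30,0,90],[4,0,60,0,90],[4,0,78,0,90],[4,0,86,0,90],[4,0,86,0,90],[4,0,86,0,60],[4,0,86,0,45],[4,0,86,0,45],[4,0,86,0,45],[4,0,86,0,45],[4,0,86,0,45]]]' 20;  python3 -m jog '[[[0,0,-15,0,45],[0,0,-50,0,45],[0,0,-90,0,45],[0,0,-130,0,45],[0,0,-175,0,45],[0,0,-175,0,45]]]' 20; python3 -c "
from h import *
go(.631,.09,.2,-88)"
```

```text
time: 9.0
tool_pos: [0.4399, -0.3117, 0.0293]
tcp_rot: [3.067, -0.68, 0.002]
wrist_force: [-0.2, 0.5, 5.2]
width: 0.582
grip_force: 19.8
time: 9.6
tool_pos: [0.4421, -0.3141, 0.21]
tcp_rot: [3.06, -0.678, 0.015]
wrist_force: [0.6, -0.5, -1.0]
width: 0.584
grip_force: 19.8
at [ 0.4421 -0.3141  0.21  ] az -115.0 q6 1.18 t 9.6 -> [ 4.000e-01 -4.461e+02  8.000e+00] twist -0.471 or other way
```

```bash
python3 -m jog '[[[0,-15,0,-0.02,45],[0,-50,0,-0.07,45],[0,-90,0,-0.12,45],[0,-130,0,-0.17,45],[0,-175,0,-0.22,45],[0,-220,0,-0.27,45],[0,-265,0,-0.31,45],[0,-310,0,-0.35,45],[0,-355,0,-0.39,45],[0,-395,0,-0.43,45],[0,-425,4,-0.471,45],[0,-446,8,-0.471,45]]]' 20;python3 -m jog '[[[0,0,40,0,45],[0,0,80,0,45],[0,0,110,0,45],[0,0,120,0,45],[0,0,120,0,45],[0,0,120,0,45]]]'; python3 -c "
from h import *
go(.631,.09,.033,-88)
cv2.imwrite('pics/d.png',cv2.resize(camera('side')[80:230,300:500,::-1],None,fx=3,fy=3))"
```

```text
time: 10.8
tool_pos: [0.6267, 0.0965, 0.1923]
tcp_rot: [-3.14, -0.061, 0.008]
wrist_force: [0.6, -0.0, -1.1]
width: 0.585
grip_force: 19.8
time: 11.4
tool_pos: [0.6283, 0.0932, 0.0761]
tcp_rot: [-3.141, -0.055, -0.001]
wrist_force: [0.6, -0.0, -0.8]
width: 0.585
grip_force: 19.8
at [0.6283 0.0932 0.0761] az -88.0 q6 1.51 t 11.4 -> [ 2.5  3.3 43.1] twist 0.0 or other way
```

View pics/d.png

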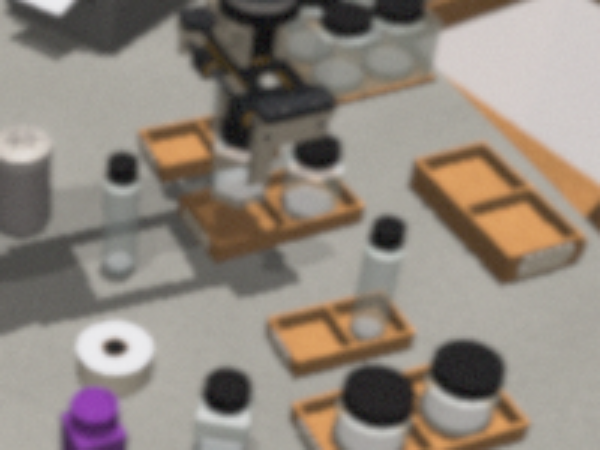

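The hexagon jar is over the front cell of its tray (crop 238,180). I'll lower it in steps.

```bash
python3 -m jog '[[[2,3,20,0,45],[2,3,33,0,45],[2,3,39,0,45],[2,3,39,0,45],[2,3,40,0,45],[2,3,41,0,45],[2,3,41,0,45],[2,3,42,0,45],[2,3,42,0,45]]]' 20
```

```text
time: 12.35
tool_pos: [0.6301, 0.0899, 0.0337]
tcp_rot: [3.141, 0.055, 0.0]
wrist_force: [0.6, -0.2, -1.8]
width: 0.585
grip_force: 19.8
```

```bash
python3 -m jog '[[[0,0,1,0,45],[0,0,2,0,45],[0,0,2,0,45],[0,0,2,0,45]]]' 20
```

```text
time: 12.75
tool_pos: [0.6302, 0.0899, 0.0333]
tcp_rot: [3.141, 0.055, 0.001]
wrist_force: [-5.2, -0.9, 8.0]
width: 0.586
grip_force: 19.8
```

```bash
python3 -m jog '[[[0,0,2,0,65],[0,0,2,0,75],[0,0,2,0,80],[0,0,2,0,80],[0,0,0,0,80],[0,0,-30,0,80],[0,0,-70,0,80],[0,0,-110,0,80],[0,0,-140,0,80],[0,0,-140,0,80]]]' 20; python3 -c "
from h import *
go(.4845,-.193,.13,59);go(.4845,-.193,.13,-31)"
```

```text
time: 13.75
tool_pos: [0.6332, 0.0899, 0.1775]
tcp_rot: [3.141, 0.055, 0.016]
wrist_force: [-0.1, -0.6, -0.3]
width: 0.802
grip_force: 0.0
at [0.6332 0.0899 0.1775] az -88.0 q6 1.5 t 13.8 -> [-158.9  277.5   46.1] twist 0.576 or other way
at [0.6332 0.0899 0.1775] az -88.0 q6 1.5 t 13.8 -> [-158.9  277.5   46.1] twist -0.995 or other way
```

```bash
python3 -m jog '[[[-20,34,0,0.1,80],[-42,73,0,0.2,80],[-64,112,0,0.3,80],[-86,151,0,0.4,80],[-108,190,0,0.5,80],[-130,229,10,0.576,80],[-150,262,20,0.576,80],[-159,277,30,0.576,80],[-159,277,40,0.576,80],[-159,277,40,0.576,80]]]' 20; python3 -c "
from h import *
go(.4845,-.193,.031,59)
a=camera('side')[130:280,290:490,::-1]
cv2.imwrite('pics/e.png',cv2.resize(a,None,fx=3,fy=3))"
```

```text
time: 14.75
tool_pos: [0.4797, -0.1917, 0.1297]
tcp_rot: [-3.025, 0.841, 0.005]
wrist_force: [-0.2, 0.2, 0.3]
width: 0.8
grip_force: 0.0
at [ 0.4797 -0.1917  0.1297] az -121.1 q6 1.52 t 14.8 -> [ 5.2 -1.3 98.7] twist -0.002 or other way
```

View pics/e.png

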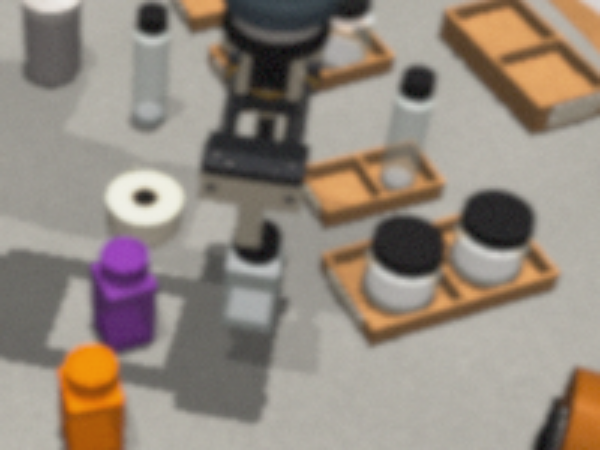

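The gripper is over the square jar (crop 252,290), with a +5 mm shift still to apply. I'll descend, grip and lift.

```bash
python3 -m jog '[[[5,-1,30,0,80],[5,-1,60,0,80],[5,-1,88,0,80],[5,-1,98,0,80],[5,-1,98,0,80],[5,-1,98,0,55],[5,-1,98,0,35],[5,-1,98,0,35],[5,-1,98,0,35],[5,-1,98,0,35],[5,-1,98,0,35]]]' 20;  python3 -m jog '[[[0,0,-15,0,35],[0,0,-50,0,35],[0,0,-90,0,35],[0,0,-130,0,35],[0,0,-175,0,35],[0,0,-175,0,35]]]' 20; python3 -c "
from h import *
go(.624,.216,.2,-90)"
```

```text
time: 15.9
tool_pos: [0.4862, -0.1944, 0.0345]
tcp_rot: [3.027, -0.84, 0.002]
wrist_force: [0.7, 2.4, 5.3]
width: 0.472
grip_force: 20.0
time: 16.5
tool_pos: [0.4886, -0.1963, 0.215]
tcp_rot: [3.023, -0.839, 0.018]
wrist_force: [0.7, 1.0, -0.8]
width: 0.471
grip_force: 20.0
at [ 0.4886 -0.1963  0.215 ] az -121.0 q6 1.52 t 16.5 -> [ -96.5 -423.1   13.5] twist -0.541 or other way
```

```bash
python3 -m jog '[[[-4,-15,0,-0.03,35],[-11,-50,0,-0.08,35],[-20,-90,0,-0.13,35],[-30,-130,0,-0.18,35],[-40,-173,0,-0.23,35],[-50,-216,0,-0.28,35],[-60,-259,0,-0.33,35],[-70,-302,0,-0.38,35],[-80,-345,0,-0.43,35],[-89,-385,4,-0.48,35],[-94,-410,8,-0.541,35],[-96,-423,12,-0.541,35]]]' 20;python3 -m jog '[[[0,0,40,0,35],[0,0,80,0,35],[0,0,100,0,35],[0,0,110,0,35],[0,0,110,0,35],[0,0,110,0,35]]]'; python3 -c "
from h import *
go(.624,.216,.0385,-90)
cv2.imwrite('pics/f.png',cv2.resize(camera('side')[60:210,290:490,::-1],None,fx=3,fy=3))"
```

```text
time: 17.7
tool_pos: [0.6196, 0.2211, 0.1932]
tcp_rot: [3.141, 0.007, -0.008]
wrist_force: [0.3, 0.1, -0.1]
width: 0.473
grip_force: 20.0
time: 18.3
tool_pos: [0.6217, 0.2177, 0.0873]
tcp_rot: [-3.141, 0.001, -0.001]
wrist_force: [0.4, 0.2, -0.5]
width: 0.472
grip_force: 20.0
at [0.6217 0.2177 0.0873] az -90.1 q6 1.74 t 18.3 -> [ 2.2  1.7 48.8] twist -0.001 or other way
```

View pics/f.png

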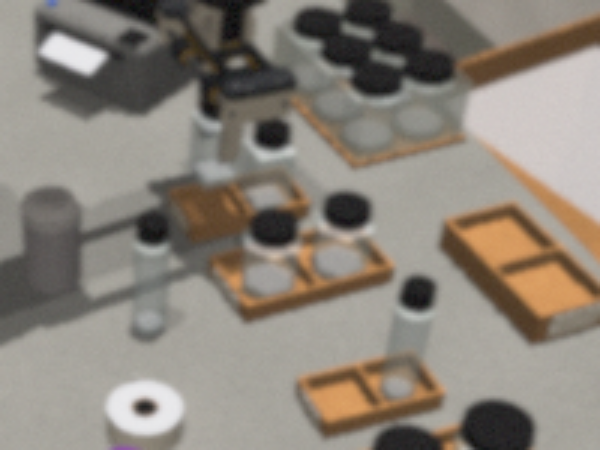

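The hexagon jar stands in its cell, and the square jar is over its own. I'll lower it.

```bash
python3 -m jog '[[[2,1,20,0,35],[2,1,38,0,35],[2,1,44,0,35],[2,1,45,0,35],[2,1,46,0,35],[2,1,47,0,35],[2,1,47,0,35],[2,1,48,0,35],[2,1,48,0,35]]]' 20
```

```text
time: 19.25
tool_pos: [0.6233, 0.2168, 0.0388]
tcp_rot: [-3.142, 0.0, -0.0]
wrist_force: [0.2, -0.0, -0.9]
width: 0.473
grip_force: 20.0
```

```bash
python3 -m jog '[[[0,0,1,0,35],[0,0,2,0,35],[0,0,2,0,35],[0,0,2,0,35]]]' 20
```

```text
time: 19.65
tool_pos: [0.6234, 0.2169, 0.0385]
tcp_rot: [-3.142, 0.0, -0.001]
wrist_force: [-5.3, -1.3, 9.1]
width: 0.474
grip_force: 20.0
```

```bash
python3 -m jog '[[[0,0,2,0,55],[0,0,2,0,65],[0,0,2,0,70],[0,0,2,0,70],[0,0,0,0,70],[0,0,-30,0,70],[0,0,-70,0,70],[0,0,-110,0,70],[0,0,-150,0,70],[0,0,-150,0,70]]]' 20; python3 -c "
from h import *
go(.492,.0665,.16,-90)"
```

```text
time: 20.65
tool_pos: [0.6269, 0.2175, 0.1942]
tcp_rot: [-3.139, 0.0, -0.02]
wrist_force: [0.6, 0.6, 1.3]
width: 0.7
grip_force: 0.0
at [0.6269 0.2175 0.1942] az -90.0 q6 1.74 t 20.6 -> [-135.3  151.1   32.2] twist -0.0 or other way
```

```bash
python3 -m jog '[[[-25,28,0,0,70],[-55,62,0,0,70],[-85,95,0,0,70],[-112,125,0,0,70],[-128,143,15,0,70],[-135,151,30,0,70],[-135,151,30,0,70],[-135,151,30,0,70]]]' 20; python3 -c "
from h import *
go(.492,.0665,.066,-90)
a=camera('side')[60:210,250:450,::-1]
cv2.imwrite('pics/g.png',cv2.resize(a,None,fx=3,fy=3))"
```

```text
time: 21.45
tool_pos: [0.4885, 0.0659, 0.1568]
tcp_rot: [-3.141, 0.001, 0.0]
wrist_force: [0.6, 0.6, -0.3]
width: 0.699
grip_force: 0.0
at [0.4885 0.0659 0.1568] az -90.0 q6 1.48 t 21.4 -> [ 3.5 -0.6 90.8] twist -0.001 or other way
```

View pics/g.png

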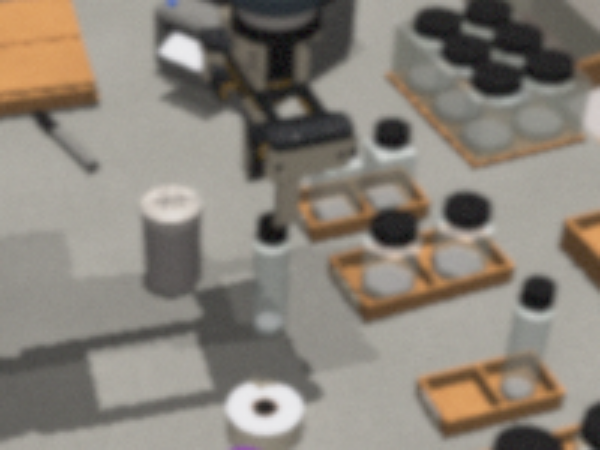

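The square jar's base shows in its cell (crop 335,205). The gripper is over the slim jar (270,230).

```bash
python3 -m jog '[[[3,-1,5,0,70],[3,-1,30,0,70],[3,-1,60,0,70],[3,-1,82,0,70],[3,-1,90,0,70],[3,-1,90,0,70],[3,-1,90,0,40],[3,-1,90,0,25],[3,-1,90,0,25],[3,-1,90,0,25],[3,-1,90,0,25],[3,-1,90,0,25]]]' 20;  python3 -m jog '[[[0,0,-15,0,25],[0,0,-50,0,25],[0,0,-90,0,25],[0,0,-130,0,25],[0,0,-150,0,25],[0,0,-150,0,25]]]' 20; python3 -c "
from h import *
go(.625,-.095,.21,-90)"
```

```text
time: 22.7
tool_pos: [0.4918, 0.0671, 0.0673]
tcp_rot: [-3.141, 0.001, -0.002]
wrist_force: [0.3, 2.1, 3.4]
width: 0.367
grip_force: 19.9
time: 23.3
tool_pos: [0.493, 0.0665, 0.2196]
tcp_rot: [3.141, -0.0, 0.01]
wrist_force: [0.3, -0.4, -1.6]
width: 0.363
grip_force: 19.9
at [0.493  0.0665 0.2196] az -90.0 q6 1.48 t 23.3 -> [131.9 161.5  10.6] twist -0.0 or other way
```

```bash
python3 -m jog '[[[15,18,0,0,25],[40,49,0,0,25],[65,80,0,0,25],[90,110,0,0,25],[115,141,0,0,25],[128,157,5,0,25],[132,161,10,0,25],[132,161,40,0,25],[132,161,80,0,25],[132,161,110,0,25],[132,161,110,0,25],[132,161,110,0,25]]]' 20; python3 -c "
from h import *
go(.625,-.095,.0713,-90)
cv2.imwrite('pics/h.png',cv2.resize(camera('side')[100:250,330:530,::-1],None,fx=3,fy=3))"
```

```text
time: 24.5
tool_pos: [0.6222, -0.0932, 0.1059]
tcp_rot: [-3.141, -0.001, 0.004]
wrist_force: [0.5, 0.4, -1.1]
width: 0.359
grip_force: 20.0
at [ 0.6222 -0.0932  0.1059] az -90.0 q6 1.24 t 24.5 -> [ 2.9  1.8 34.6] twist 0.0 or other way
```

View pics/h.png

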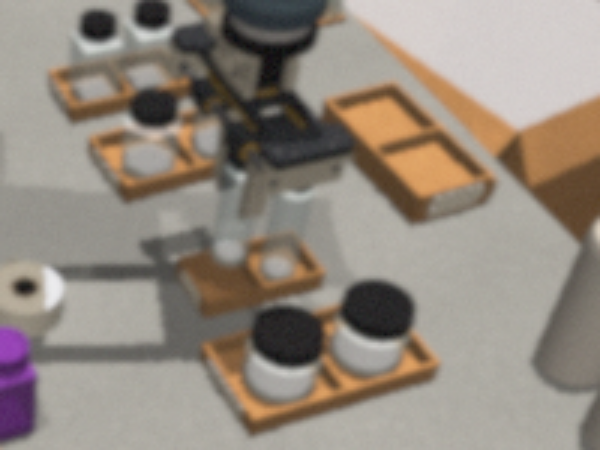

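The slim jar is above its front cell (base at crop 228,250) and clear of the rear jar. I'll lower it.

```bash
python3 -m jog '[[[2,1,12,0,25],[2,1,24,0,25],[2,1,30,0,25],[2,1,31,0,25],[2,1,32,0,25],[2,1,33,0,25],[2,1,33,0,25]]]' 20
```

```text
time: 25.25
tool_pos: [0.6254, -0.0953, 0.0739]
tcp_rot: [3.141, -0.0, 0.001]
wrist_force: [1.0, -0.0, -1.1]
width: 0.363
grip_force: 20.0
```

```bash
python3 -m jog '[[[0,0,1,0,25],[0,0,2,0,25],[0,0,2,0,25],[0,0,3,0,25],[0,0,3,0,25],[0,0,3,0,25]]]' 20
```

```text
time: 25.85
tool_pos: [0.6255, -0.0952, 0.0714]
tcp_rot: [3.141, -0.0, 0.002]
wrist_force: [-1.2, 1.5, 5.1]
width: 0.363
grip_force: 20.0
```

```bash
python3 -m jog '[[[0,0,3,0,45],[0,0,3,0,55],[0,0,3,0,60],[0,0,3,0,60],[0,0,0,0,60],[0,0,-30,0,60],[0,0,-70,0,60],[0,0,-110,0,60],[0,0,-150,0,60],[0,0,-150,0,60]]]' 20; python3 -m jog '[[[-30,0,0,0,60],[-75,0,0,0,60],[-120,0,0,0,60],[-165,0,0,0,60],[-210,0,0,0,60],[-210,0,0,0,60],[-210,0,0,0,60]]]'; python3 -c "
from h import *
a=camera('side')[60:270,270:490,::-1];b=camera('top')[90:220,190:450,::-1]
cv2.imwrite('pics/i.png',cv2.resize(a,None,fx=2.8,fy=2.8))
cv2.imwrite('pics/j.png',cv2.resize(b,None,fx=3,fy=3))"
```

```text
time: 26.85
tool_pos: [0.6285, -0.0962, 0.2281]
tcp_rot: [3.137, -0.0, 0.019]
wrist_force: [0.1, 0.1, -0.2]
width: 0.597
grip_force: 0.0
time: 27.55
tool_pos: [0.415, -0.0952, 0.221]
tcp_rot: [3.141, -0.002, 0.002]
wrist_force: [0.6, -0.3, 0.4]
width: 0.6
grip_force: 0.0
```

View pics/i.png

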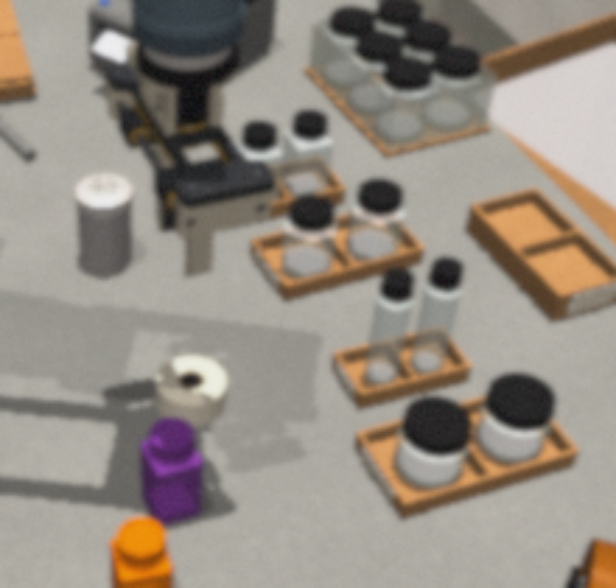

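View pics/j.png

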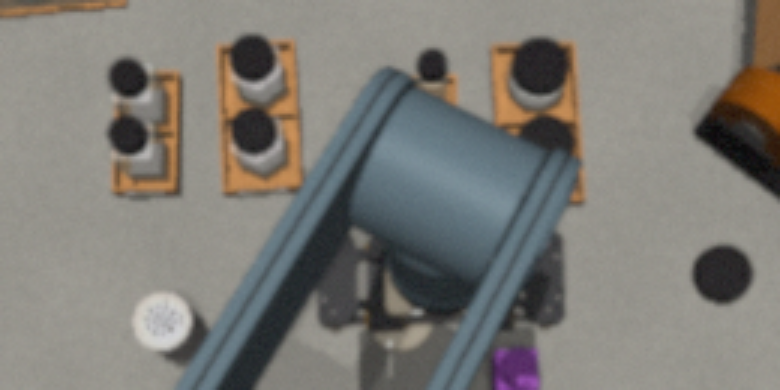

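All four jars stand upright in the front cells of their trays. The shaker and the label roll are where they were, and the gripper is clear of everything.

```bash
python3 -c "
from rig import *
print(hand_in())"
```

```text
the job is handed in; nothing more can be done
None
```

All four jars are back in their matching trays, standing upright in the front cells, and the job was handed in at about 28 s of robot time; no verdict came back.

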